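Switch on the bench supply under its sprung guard

TASK

Switch on the bench supply with a light touch: lift the red spring guard at least halfway up with a finger under its tab, then, with the guard held up by the finger, push the toggle beneath it away from the tab until it snaps over, and let the guard drop fully shut over it. Grip nothing, do not lift the box or shove it along the bench, and leave the things round it where they are.

Things in the scene. Friction and masses are not known exactly. Their poses are not given: they have to be found in the camera images.
- supply_box: Bench supply, blue-grey case 160 x 200 mm (x, y), 2.6 kg, loose on rubber feet; slides if pushed level with about 10 N. Origin: centre of underside; x to its back, y to its left, z up; front faces the robot, turned 3 to 35 degrees anticlockwise from above. Light grey top panel slopes: 55 mm high at the front edge, 69 at x = 0, 83 at the back (10 degrees). Meter and binding posts (17 mm high) at left, guarded toggle at right (y = -45 mm).
- guard (a joint): Opening of the red guard, rad: 0 shut, 1.5 fully up. Weight and a weak spring always close it (under 0.6 N at the tab): it stays up only while held. A hood 31 mm wide with a clear window; shut, its top is 33 mm above the panel, its sides end 4 mm above it, its front wall (38 mm before the hinge) ends 18 mm above it; from there the finger tab, 28 mm wide, 2.5 thick, juts 9 mm to the front, with a rounded edge.
- guard_hinge (a point): Centre of the guard's hinge axis, which runs along the box's y, 8 mm above the panel and 19 mm up the slope behind the toggle's pivot. The guard swings up and back, away from the front.
- guard_tab (a point): Middle of the tip edge of the tab, the guard's foremost point; it moves with the guard. Shut, it is 45 mm before the hinge axis (along the slope) and 23 mm above the panel; the underside of the tab's root is at 18 mm. A finger that leans back toward the robot by 30 to 45 degrees goes in under the tab.
- toggle (a joint): Angle of the toggle, rad: 0 = off, leaning 17 degrees from the panel's normal toward the front; 0.60 = on, leaning 17 degrees toward the back. Over-centre spring: it resists with up to about 3 N near its tip; past the middle (0.30) it snaps over to the other end and stays there. It starts off.
- toggle_tip (a point): Tip of the toggle's steel bat lever, on its axis: 8 mm thick, 28 mm from the pivot, which lies 3 mm under the panel's face and 19 mm in front of the hinge axis. Off, the tip is 24 mm above the panel and 8 mm in front of the pivot; on, 8 mm behind it.
- flux_bottle: Bystander, loose: cream flux bottle with a black needle cap, 40 mm in diameter, 100 mm high; origin under its centre.
- relay: Bystander, loose: white plug-in relay, upright, 29 x 28 x 48 mm; origin under its centre.
- spool_tin: Bystander, loose: solder reel with yellow flanges, upright, 48 mm in diameter, 58 mm high; origin under its centre.
- pcb_module: Bystander, loose: small green circuit board lying flat left of the box, 45 x 75 x 13 mm; origin under its centre.

How it is judged:
On the way, in this order (a step that is already met when the one before it is completed fails the run):
1. the guard is lifted at least about halfway while the toggle is still off (value of joint guard above 0.6 rad and value of joint toggle below 0.2 rad), for 0.1 s.
2. the toggle is pushed over to on with the guard still up (value of joint toggle above 0.45 rad and value of joint guard above 0.15 rad), for 0.05 s.
At the end, for the whole second after the job is handed in: The toggle is on (beyond 0.53 rad), the guard is shut over it (under 0.06 rad), the box stands level on the bench within 20 mm of where it was, and the four loose things are within 20 mm of where they were (value of joint toggle above 0.53 rad and value of joint guard below 0.06 rad and distance of each of supply_box, flux_bottle, relay, spool_tin, pcb_module from where it was at the start of the episode below 0.02 m and height (world z) of supply_box below 0.008 m and angle between supply_box's own z axis and vertical below 0.05 rad and linear speed of supply_box below 0.02 m/s); the robot touches nothing.
It fails at once if the box is lifted, tipped or shoved more than 20 mm along the bench (distance of supply_box from where it was at the start of the episode above 0.02 m or height (world z) of supply_box above 0.012 m or angle between supply_box's own z axis and vertical above 0.12 rad).
It fails at once if a bystander is moved more than 20 mm or tipped over (distance of any of flux_bottle, relay, spool_tin, pcb_module from where it was at the start of the episode above 0.02 m or angle between any of flux_bottle, relay, spool_tin, pcb_module's own z axis and vertical above 0.5 rad).
It fails at once if the guard or the toggle is gripped or forced (more than 35 N from the fingers) (contact force between the fingers and guard above 35 N or contact force between the fingers and toggle above 35 N).
It also fails if it takes over 38 s, if anything falls off the work surface, if the arm or the gripper's body presses on something with over 40 N, if the wrist force passes 120 N, or if a joint passes its speed limit or range.

ROBOT

A 6-joint arm with a two-finger parallel gripper is mounted at the origin on a cart in front of the work surface, level with it; the furniture and walls round the work are solid. World frame = base frame: x ahead of the robot, y to its left, z up, the work surface at z = 0. Lengths are in m, angles in rad, forces in N, time in s.
With the tool pointing down it reaches from about 0.3 to 0.875 m from the base axis. Payload 6.4 kg.
Tool frame: the origin (TCP) lies on the centre line of the jaws, within the pads' length; the fingertips stand 11 mm ahead of it and the grasp point (between the pads) lies 8 mm behind it; z points along the fingers, y is the line along which they close (so a half turn about z gives the same grasp; the last joint's range is limited). The gripper opens to 85 mm and grips with 20 to 120 N. Pads are 22 mm wide; open, the fingers measure 114 mm over their backs; the gripper's body (76 mm by 85 mm) begins 54 mm behind the grasp point. The pads swing forward as they close: fully open they stand 13 mm farther back than shut.
Start: joints at [-1.425, 0.181, 1.607, -0, 1.354, -0.206], TCP at [0.198, -0.54, 0.242] pointing down, gripper open.
Joint ranges: [-2.99, 2.99], [-0.89, 2.07], [0.3, 2.58], [-1.14, 4.28], [0, 2.63], [-3.12, 3.12]. Speed limits (rad/s): [2.57, 2.57, 3.01, 3.14, 3.14, 3.14].

INTERFACE

Orientations are given as a 3x3 rotation matrix whose columns are the frame's x, y, z axes.
In Python, from cell import monitor, cams, order, nets gives the robot as it stands. The module is installed in compiled form; this text tells all that it offers.
- The arm moves only by the tool apply_moves, never from a script. Its argument "series" is a list of rows, each an object with "linear": the shift along the world's x, y, z scaled (see below), a list of three; "rot": the turn, a rotation vector about the world's x, y, z scaled (see below), a list of three. In form: [{"linear": [tx, ty, tz], "rot": [rx, ry, rz]}, ...]. A call has 1 to 8 rows; each row is the pose to reach, as a shift and turn from the pose commanded when the call began; what a row does not reach only later rows make up. The controller multiplies each number of a shift by 1 m and each number of a turn by 60 degrees. A row lasts 1/8 s, in which the tool goes at most 62.5 mm and 10.7 degrees, less where a joint would pass 70% of its speed; a pose out of reach is approached as far as the arm can. A call with a number of a shift or a turn outside -1 to 1 is refused whole. A call with a gripper value outside its range is refused whole. "claw" is the opening, from 0 (shut) to 1 (fully open), set as the call begins (left out, the last holds). The fingers move at their own pace and stop on an object; "squeeze" is the grip in N (left out, the last holds). Time passes only in rows, so rows that repeat a pose let the fingers close. It gives the time, the measured TCP pose, the force, the opening and the grip force at its end, in the units of the state.
- monitor.state(): the state, without advancing time (a new reading comes with each control period).
- cams.read_camera(name): name is "scene" or "top" or "wrist"; returns a dict with "frame" (480x640x3 uint8, blue, green, red), "z_map" (480x640 float32, m along the optical axis (not along the pixel's ray), 0 where there is no reading), "K" (3x3 intrinsics, pixels), "rvec" (rotation vector, rad) and "tvec" (3), from world to camera coordinates, as OpenCV has them. Camera axes: x right, y down, z forward; pixel columns grow to the right and rows downward; lengths in m; the calibration is good to about 2 mm. A picture is of the moment at which its call begins.
- order.sign_off(): hands the job in; it is judged then, once.
Trained networks look in the newest picture that a camera, given by its name, has taken for a name from the list of things; names that differ only in an ending like _2 or _b are one class to them, and where a whole thing is asked for, a point or a joint stands for the part that bears it (a point fixed in the world has none). Each returns a list of dicts, best first, with "confidence" (0 to 1); they miss things now and then, are a little off and sometimes report something else, mostly with a low value. They report only what shows in the picture. A call takes as long as a camera call.
- nets.boxes_of(camera, label): "centre" ([column, row] in pixels, amid what is visible of it).
The state is a dict: "clock": time; "joint_pos": joint angles; "dq": joint speeds; "joint_torque": joint torques, N m; "eef_pos": TCP position; "eef_rot": TCP orientation; "ft_force": force on the tool from outside, world axes, zero at the start; "wrist_torque": the same for the moment, N m; "finger_gap": opening from 0.0 (shut) to 1.0 (fully open); "grip_force": force on a finger pad.
Only numpy, scipy, OpenCV 4.12 (cv2) and the standard library are available. Lean on these libraries where they do the work, as an engineer would, in place of code of your own. Each camera call takes 0.05 s, during which the arm holds its last target. There are 200 camera calls.

## Working session

There is one attempt and no reset: what is moved stays moved. The work goes in short steps, Python scripts to look and compute and a tool call to move; the robot and the scene stay as the last step left them, time stands still between calls to the robot, and variables do not carry over. Pictures are saved under pics/ and viewed, at most 13 in all, crops included, and the job is handed in when it is done.

Besides the shell and the picture viewer there is one more tool, called as a command line: name --argument value ..., lists and objects as JSON in quotes. apply_moves: Moves the arm, as the interface text tells. Its arguments: {"type":"object","properties":{"series":{"type":"array"},"claw":{"type":"number"},"squeeze":{"type":"number"}},"required":["series"]}

```bash
mkdir -p pics; cat > h.py <<'E'
import numpy as np, cv2
from cell import monitor, cams, order, nets
def cam(n):
    d=cams.read_camera(n); R=cv2.Rodrigues(np.array(d['rvec'],float))[0]; t=np.array(d['tvec'],float).reshape(3)
    return d,R,t
def cloud(d,R,t):
    z=d['z_map']; v,u=np.mgrid[:480,:640]; K=d['K']
    p=np.stack([(u-K[0][2])/K[0][0]*z,(v-K[1][2])/K[1][1]*z,z],-1)
    return (p-t)@R   # world
E
python3 - <<'E'
from h import *
for n in ['scene','top']:
    d,R,t=cam(n); cv2.imwrite(f'pics/{n}1.png',d['frame']); P=cloud(d,R,t)
    np.savez(f'{n}1.npz',P=P,f=d['frame'],z=d['z_map'],K=d['K'],R=R,t=t)
    print(n,'campos',-R.T@t)
    for l in ['supply_box','guard','guard_tab','guard_hinge','toggle','flux_bottle','relay','spool_tin','pcb_module']:
        for r in nets.boxes_of(n,l)[:2]:
            c=np.round(r['centre']).astype(int); print(l,c,round(r['confidence'],2),P[c[1],c[0]].round(3))
E
```

```text
scene campos [0.163618   1.12322615 0.42849224]
supply_box [337 254] 0.65 [0.496 0.459 0.071]
guard [341 218] 0.79 [0.539 0.36  0.097]
guard_tab [339 221] 0.64 [0.543 0.362 0.09 ]
guard_hinge [339 220] 0.76 [0.544 0.36  0.092]
toggle [340 222] 0.2 [0.54  0.362 0.089]
flux_bottle [379 294] 0.56 [0.394 0.513 0.047]
relay [277 266] 0.89 [0.606 0.487 0.031]
spool_tin [278 241] 0.72 [0.648 0.42  0.047]
spool_tin [313 314] 0.24 [0.482 0.569 0.013]
pcb_module [313 312] 0.74 [0.49  0.555 0.007]
top campos [0.37681889 0.44123292 0.91919021]
supply_box [331 239] 0.66 [0.525 0.39  0.08 ]
supply_box [292 203] 0.43 [0.604 0.469 0.05 ]
guard [354 227] 0.84 [0.545 0.348 0.103]
guard_tab [354 227] 0.79 [0.545 0.348 0.103]
guard_tab [280 304] 0.67 [0.398 0.486 0.085]
guard_hinge [356 229] 0.82 [0.541 0.344 0.104]
guard_hinge [326 179] 0.53 [0.668 0.398 0.014]
flux_bottle [280 303] 0.89 [0.4   0.486 0.087]
relay [291 203] 0.66 [0.602 0.471 0.055]
spool_tin [325 179] 0.77 [0.669 0.4   0.012]
pcb_module [250 258] 0.86 [0.494 0.555 0.011]
```

```bash
python3 - <<'E'
from h import *
a=np.load('top1.npz');b=np.load('scene1.npz')
A=cv2.resize(a['f'][140:340,210:450],None,fx=3,fy=3); cv2.imwrite('pics/t2.png',A[:600])
B=cv2.resize(b['f'][160:360,230:460],None,fx=3,fy=3); cv2.imwrite('pics/s2.png',B[:600])
# panel fit: light grey, in top cloud
P=a['P'];f=a['f'].astype(int);z=a['z']
m=(z>0)&(P[...,2]>.05)&(P[...,2]<.09)&(abs(P[...,0]-.52)<.15)&(abs(P[...,1]-.4)<.15)
# RANSAC-ish plane: z=z0 + ...
X=P[m];rng=np.random.default_rng(0);best=None
for _ in range(500):
    q=X[rng.choice(len(X),3,replace=False)];n=np.cross(q[1]-q[0],q[2]-q[0]);l=np.linalg.norm(n)
    if l<1e-6: continue
    n/=l; n*=np.sign(n[2])
    if abs(n[2]-np.cos(np.radians(10)))>.03: continue
    k=abs((X-q[0])@n)<.002
    if best is None or k.sum()>best.sum(): best=k
I=X[best];c=I.mean(0);n=np.linalg.svd(I-c)[2][2];n*=np.sign(n[2])
print('n',n,'tilt',np.degrees(np.arccos(n[2])),'yaw from n',np.degrees(np.arctan2(-n[1],-n[0])),len(I))
# remove spurious; footprint rect of all panel-plane points
mm=np.zeros(z.shape,np.uint8);mm[m]=best*255
mm=cv2.morphologyEx(mm,cv2.MORPH_OPEN,np.ones((3,3)));
k=mm>0;Q=P[k][:,:2].astype(np.float32);print(cv2.minAreaRect(Q))
E
```

```text
n [-0.1477968  -0.08805974  0.98508963] tilt 9.906560439627437 yaw from n 30.787174358987237 5079
((0.5139546394348145, 0.41416609287261963), (0.1518738865852356, 0.2545015215873718), 31.49494743347168)
```

View pics/t2.png

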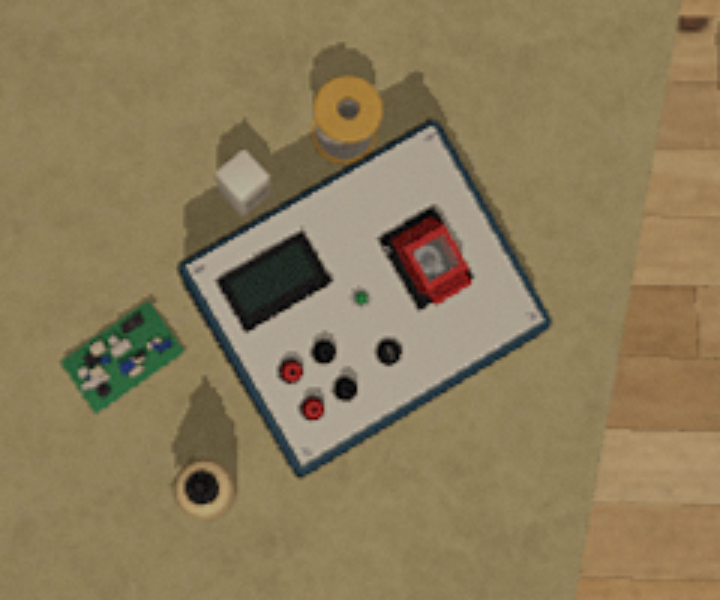

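View pics/s2.png

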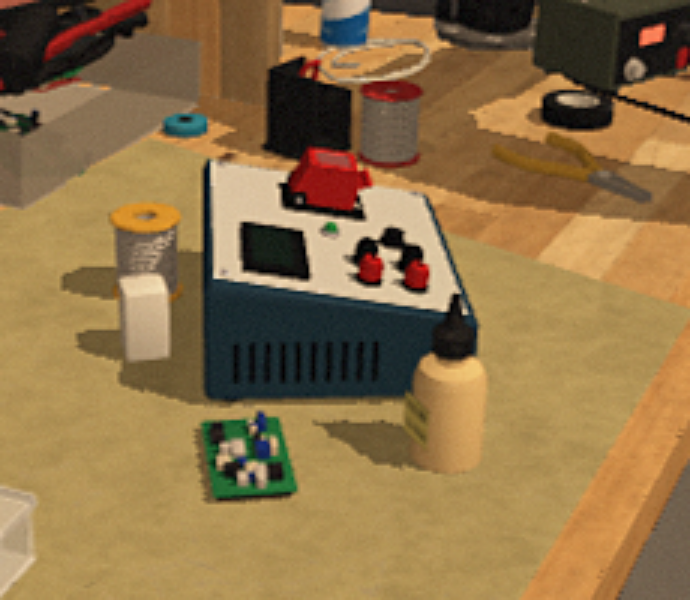

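The top view shows the guard at about (355,227) full-frame with its tab toward the lower edge (box front), yaw about 31°. The area right and front of the box is clear. Next I get the guard geometry and the approach pose.

```bash
cat >> h.py <<'E'
def ray(d,px):
    K=np.array(d['K']);R=d['R'];t=d['t'];o=-R.T@t
    return o,R.T@np.linalg.inv(K)@np.array([px[0],px[1],1.])
E
python3 - <<'E'
from h import *
a=np.load('top1.npz');b=np.load('scene1.npz')
n=np.array([-.1478,-.0881,.9851])
P=a['P'];f=a['f'].astype(int)
g=(f.min(-1)>130)&(P[...,2]>.05)&(P[...,2]<.09)&(abs(P[...,0]-.52)<.15)&(abs(P[...,1]-.4)<.15)
c=np.median(P[g]@n)
C=[]
for p in [(183,265),(435,122),(548,322),(300,475)]:
    o,r=ray(a,(p[0]/3+210,p[1]/3+140)); C.append(o+r*(c-o@n)/(r@n))
C=np.array(C);print(C.round(4)) # back-left, back-right, front-right, front-left
y=(C[0]-C[1]+C[3]-C[2])[:2];psi=np.arctan2(-y[0],y[1]);x=(C[0]-C[3]+C[1]-C[2])[:2]
print('yaw',np.degrees(psi),np.degrees(np.arctan2(x[1],x[0])),'len',np.linalg.norm(y)/2,np.linalg.norm(x)/2)
ctr=C.mean(0);print('ctr',ctr)
s,k=np.sin(np.radians(10)),np.cos(np.radians(10))
ps=np.radians(31.3)
ex=np.array([np.cos(ps)*k,np.sin(ps)*k,s]);ey=np.array([-np.sin(ps),np.cos(ps),0]);en=np.cross(ex,ey)
c0=np.array([ctr[0],ctr[1],.069])
for nm,D in (('top',a),('scene',b)):
    P=D['P'];f=D['f'].astype(int)
    m=(f[...,2]>90)&(f[...,1]<.45*f[...,2])&(f[...,0]<.5*f[...,2])
    Q=(P[m]-c0)@np.stack([ex,ey,en]).T
    Q=Q[(abs(Q[:,1]+45)<1e9)&(abs(Q[:,1]+.045)<.03)&(abs(Q[:,0])<.06)&(Q[:,2]>-.01)&(Q[:,2]<.06)]
    print(nm,len(Q),np.percentile(Q*1000,[0,3,10,50,90,97,100],axis=0).round(1))
    T=Q[Q[:,2]>.028];print(' top',np.percentile(T*1000,[3,50,97],axis=0).round(1))
s=monitor.state();print(s['eef_pos'],s['eef_rot'],s['finger_gap'],s['clock'],s['ft_force'])
E
```

```text
[[0.5426 0.5075 0.0859]
 [0.6429 0.3437 0.0863]
 [0.5138 0.2651 0.0599]
 [0.4103 0.4292 0.0591]]
yaw 31.870756278144064 30.984757322672653 len 0.19306245476097922 0.15246249853982893
ctr [0.52740814 0.38637046 0.07282677]
top 212 [[-23.8 -59.9  13.7]
 [-22.3 -58.9  22.4]
 [-20.3 -57.5  24.6]
 [ -9.  -43.5  34.2]
 [ 17.3 -30.1  37.4]
 [ 18.9 -29.2  38.4]
 [ 26.6 -28.7  39.2]]
 top [[-21.3 -58.9  28.5]
 [ -1.6 -43.8  35.4]
 [ 18.5 -29.4  38.7]]
scene 350 [[-24.2 -60.4   2.9]
 [-20.5 -55.3   6.7]
 [-13.3 -46.7  10.1]
 [  3.4 -29.7  22.9]
 [ 20.2 -27.5  32.7]
 [ 23.3 -26.4  33.3]
 [ 25.7 -24.9  34.3]]
 top [[-11.9 -57.7  28.3]
 [  3.9 -33.   32.4]
 [ 19.7 -27.2  33.7]]
[ 0.19815524 -0.53979244  0.24227601] [[ 9.38760482e-01  3.44570395e-01 -5.66366867e-06]
 [ 3.44570395e-01 -9.38760482e-01  1.01622503e-05]
 [-1.81521774e-06 -1.14914515e-05 -1.00000000e+00]] 1.0007047079770235 1.0 [ 0.46653557  0.07203209 -0.24273774]
```

```bash
cat >> h.py <<'E'
from scipy.spatial.transform import Rotation as Ro
ps=np.radians(31.4);S,C=np.sin(np.radians(10)),np.cos(np.radians(10))
ex=np.array([np.cos(ps)*C,np.sin(ps)*C,S]);ey=np.array([-np.sin(ps),np.cos(ps),0]);en=np.cross(ex,ey)
H0=np.array([.5274,.3864,.069])+.021*ex-.045*ey   # hinge foot on panel
LEAN=np.radians(36); TIP=.011
fw=np.array([np.cos(ps),np.sin(ps),0]);up=np.array([0,0,1.])
tz=np.sin(LEAN)*fw-np.cos(LEAN)*up; tx=np.cos(LEAN)*fw+np.sin(LEAN)*up; ty=np.cross(tz,tx)
RT=np.stack([tx,ty,tz],1)
def tcp(u,h,w=0): return H0+(u*ex+h*en+w*ey)/1000-TIP*tz-.011*tx
def here():
    s=monitor.state();p=np.array(s['eef_pos']);F=p+TIP*tz+.011*tx-H0
    print('t',s['clock'],'tcp',p.round(4),'F(u,w,h)',(np.array([F@ex,F@ey,F@en])*1e3).round(1),'f',np.round(s['ft_force'],1),'rot err',np.degrees(Ro.from_matrix(RT@np.array(s['eef_rot']).T).as_rotvec()).round(2),'gap',round(s['finger_gap'],3))
    return s,p
E
python3 - <<'E'
from h import *
s,p=here();print('rot',(Ro.from_matrix(RT@np.array(s['eef_rot']).T).as_rotvec()/np.radians(60)).round(4))
for q in [(-85,50)]: print(tcp(*q)-p, tcp(*q))
E
```

```text
t 1.0 tcp [ 0.1982 -0.5398  0.2423] F(u,w,h) [-728.2 -574.   298.2] f [ 0.5  0.1 -0.2] rot err [ 15.68 -32.47  10.87] gap 1.001
rot [ 0.2613 -0.5411  0.1812]
[ 0.27836732  0.84241578 -0.13271556] [0.47652256 0.30262334 0.10956045]
```

apply_moves --series '[{"linear":[0.06,0.06,0.02],"rot":[0,0,0]},{"linear":[0.2,0.3,0.03],"rot":[0,0,0]},{"linear":[0.22,0.35,0.03],"rot":[0.05,-0.1,0.03]},{"linear":[0.22,0.4,0.03],"rot":[0.1,-0.2,0.06]},{"linear":[0.22,0.5,0.03],"rot":[0.15,-0.3,0.1]},{"linear":[0.22,0.6,0.03],"rot":[0.2,-0.4,0.13]},{"linear":[0.22,0.7,0.02],"rot":[0.25,-0.5,0.17]},{"linear":[0.24,0.8,0.0],"rot":[0.2613,-0.5411,0.1812]}]' --claw 0

```text
clock: 2.0
eef_pos: [0.3808, -0.0869, 0.2626]
eef_rot: [[0.69, 0.52, 0.504], [0.42, -0.854, 0.306], [0.59, -0.0, -0.808]]
ft_force: [1.6, 0.1, 0.9]
finger_gap: 0.003
grip_force: 0.0
```

```bash
python3 - <<'E'
from h import *
s,p=here();print('rot',(Ro.from_matrix(RT@np.array(s['eef_rot']).T).as_rotvec()/np.radians(60)).round(4));print(tcp(-85,50)-p)
E
```

```text
t 2.0 tcp [ 0.3808 -0.0869  0.2626] F(u,w,h) [-338.8 -282.6  250.2] f [1.6 0.1 0.9] rot err [-0.07  0.11  0.1 ] gap 0.003
rot [-0.0012  0.0019  0.0017]
[ 0.09574965  0.38956359 -0.15306307]
```

apply_moves --series '[{"linear":[0.02,0.06,0],"rot":[0,0,0]},{"linear":[0.04,0.12,0],"rot":[0,0,0]},{"linear":[0.05,0.18,-0.01],"rot":[0,0,0]},{"linear":[0.06,0.24,-0.04],"rot":[0,0,0]},{"linear":[0.07,0.29,-0.07],"rot":[0,0,0]},{"linear":[0.08,0.34,-0.11],"rot":[0,0,0]},{"linear":[0.09,0.37,-0.14],"rot":[0,0,0]},{"linear":[0.09,0.37,-0.14],"rot":[0,0,0]}]'

```text
clock: 3.0
eef_pos: [0.4675, 0.2837, 0.1178]
eef_rot: [[0.694, 0.525, 0.492], [0.426, -0.851, 0.307], [0.58, -0.003, -0.814]]
ft_force: [0.2, -0.2, 0.1]
finger_gap: -0.002
grip_force: 0.0
```

```bash
python3 - <<'E'
from h import *
s,p=here();print(tcp(-70,35)-p)
ims=[]
for n in ['scene','wrist']:
    d,R,t=cam(n);P=cloud(d,R,t)
    np.savez(f'{n}3.npz',P=P,f=d['frame'],z=d['z_map'],K=d['K'],R=R,t=t)
    print(n,-R.T@t,nets.boxes_of(n,'guard')[:1],nets.boxes_of(n,'guard_tab')[:1])
    f=d['frame']
    ims.append(cv2.resize(f[130:280,250:450],(800,600)) if n=='scene' else f)
cv2.imwrite('pics/s3.png',ims[0]);cv2.imwrite('pics/w3.png',ims[1])
E
```

```text
t 3.0 tcp [0.4675 0.2837 0.1178] F(u,w,h) [-100.8  -11.4   61.1] f [ 0.2 -0.2  0.1] rot err [ 0.12 -0.55 -0.26] gap -0.002
[ 0.02383106  0.02795597 -0.02035711]
scene [0.163618   1.12322615 0.42849224] [{'centre': [339.8, 217.0], 'confidence': 0.93}] [{'centre': [338.9, 224.2], 'confidence': 0.57}]
wrist [0.46257004 0.27608343 0.27913776] [{'centre': [291.6, 163.3], 'confidence': 0.91}] [{'centre': [292.1, 159.9], 'confidence': 0.89}]
```

View pics/s3.png

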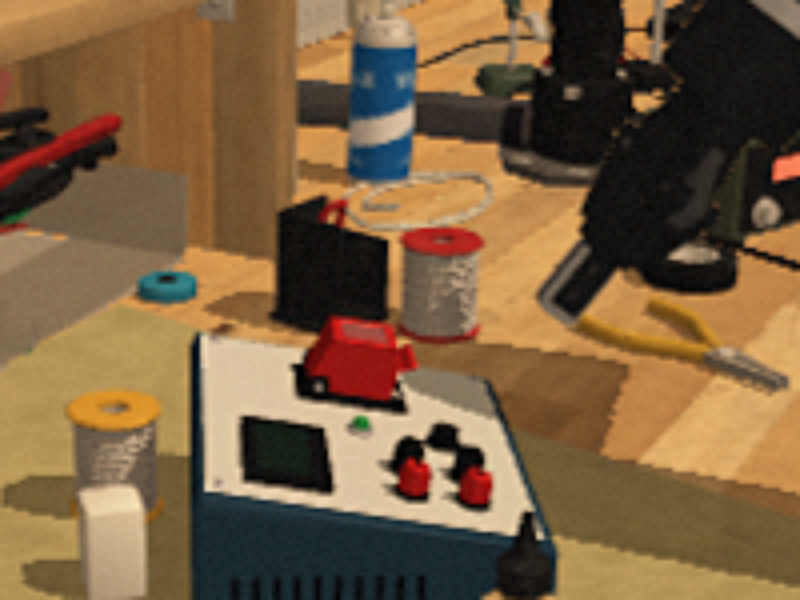

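View pics/w3.png

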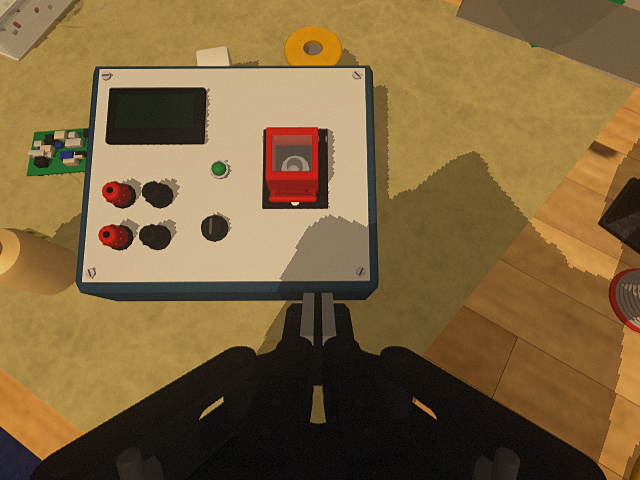

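The scene crop shows the shut fingers at crop (560,300), clear in front of the box. The wrist view shows the guard at (292,163) with its tab at (292,200), and the fingertips at (318,293), still right of the tab's line. I'll measure both from the depth maps.

```bash
python3 - <<'E'
from h import *
B=np.stack([ex,ey,en])
w=np.load('wrist3.npz');s=np.load('scene3.npz')
for nm,D in (('wrist',w),('scene',s)):
    P=D['P'];f=D['f'].astype(int);Q=(P-H0)@B.T*1e3
    red=(f[...,2]>90)&(f[...,1]<.45*f[...,2])&(f[...,0]<.5*f[...,2])&(abs(Q[...,1])<28)&(abs(Q[...,0]+20)<50)&(Q[...,2]>-10)&(Q[...,2]<60)
    print(nm,'guard',np.percentile(Q[red],[1,5,50,95,99],axis=0).round(1).tolist())
    pan=(f.min(-1)>140)&(abs(Q[...,0]+20)<60)&(abs(Q[...,1])<60)&(abs(Q[...,2])<12)
    A=Q[pan];c=np.linalg.lstsq(np.c_[A[:,:2],np.ones(len(A))],A[:,2],rcond=None)[0];print(' panel h fit',c.round(3),len(A))
    p=np.array(monitor.state()['eef_pos'])
    T=(P-p)@RT*1e3
    k=(abs(T[...,0])<25)&(abs(T[...,1])<25)&(T[...,2]>-40)&(T[...,2]<35)&(D['z']>0)
    print(' tool',k.sum(),np.percentile(T[k],[0,2,50,98,100],axis=0).round(1).tolist())
# wrist: rows of tab & rays: tab tip front edge at image row ~201, cols 268..317 ; base plate rear edges
D=w
for px,h in [((292,201),23),((267,200),23),((317,200),23)]:
    o,r=ray(D,px);o=(B@(o-H0))*1e3;r=B@r;print(px,(o+r*(h-o[2])/r[2]).round(1))
E
```

```text
wrist guard [[-45.7, -15.1, 23.2], [-44.7, -14.5, 24.2], [-33.7, -0.2, 34.3], [-4.9, 14.0, 36.0], [-3.7, 14.9, 36.6]]
 panel h fit [-0.00e+00  2.00e-03  3.19e+00] 15615
 tool 6127 [[-13.5, -25.0, -40.0], [-8.9, -21.8, -39.7], [9.8, -0.6, -28.2], [12.6, 21.7, 4.9], [13.5, 25.0, 9.9]]
scene guard [[-43.3, -13.9, 6.0], [-40.2, -8.4, 8.0], [-17.7, 15.5, 22.9], [1.2, 18.4, 33.4], [3.5, 19.6, 33.8]]
 panel h fit [-0.     0.005  0.975] 557
 tool 340 [[-19.1, -24.8, -39.7], [-17.7, -21.6, -39.1], [-0.1, -14.0, -9.7], [6.0, 18.8, 16.5], [7.2, 23.0, 17.6]]
(292, 201) [-44.8   0.2  23. ]
(267, 200) [-44.2  15.5  23. ]
(317, 200) [-44.2 -15.1  23. ]
```

```bash
sed -i 's/^H0=.*/H0=np.array([.5274,.3864,.071])+.021*ex-.045*ey/' h.py; python3 - <<'E'
from h import *
s,p=here()
for q in [(-70,30),(-62,14)]: print(q,(tcp(*q)-p).round(4))
print((Ro.from_matrix(RT@np.array(s['eef_rot']).T).as_rotvec()/np.radians(60)).round(4))
E
```

```text
t 3.3 tcp [0.4723 0.2811 0.1254] F(u,w,h) [-97.2 -16.2  66.2] f [-0.1  0.1  0.4] rot err [-0.05  0.25  0.11] gap 0.001
(-70, 30) [ 0.0198  0.031  -0.0309]
(-62, 14) [ 0.0289  0.0366 -0.0453]
[-0.0008  0.0042  0.0018]
```

apply_moves --series '[{"linear":[0.01,0.015,-0.015],"rot":[0,0.002,0]},{"linear":[0.0198,0.031,-0.0309],"rot":[-0.001,0.004,0.002]},{"linear":[0.024,0.034,-0.038],"rot":[-0.001,0.004,0.002]},{"linear":[0.029,0.0366,-0.0453],"rot":[-0.001,0.004,0.002]},{"linear":[0.029,0.0366,-0.0453],"rot":[-0.001,0.004,0.002]},{"linear":[0.029,0.0366,-0.0453],"rot":[-0.001,0.004,0.002]},{"linear":[0.029,0.0366,-0.0453],"rot":[-0.001,0.004,0.002]}]'

```text
clock: 4.18
eef_pos: [0.4999, 0.3184, 0.078]
eef_rot: [[0.692, 0.523, 0.498], [0.423, -0.853, 0.306], [0.585, -0.001, -0.811]]
ft_force: [-0.0, 0.2, 1.9]
finger_gap: 0.003
grip_force: 0.0
```

```bash
python3 - <<'E'
from h import *
s,p=here()
d,R,t=cam('wrist');P=cloud(d,R,t);B=np.stack([ex,ey,en]);Q=(P-H0)@B.T*1e3;f=d['frame'].astype(int)
red=(f[...,2]>90)&(f[...,1]<.45*f[...,2])&(f[...,0]<.5*f[...,2])&(abs(Q[...,1])<28)&(abs(Q[...,0]+20)<50)&(Q[...,2]>-10)&(Q[...,2]<60)
print('guard',np.percentile(Q[red],[1,5,50,95,99],axis=0).round(1).tolist())
pan=(f.min(-1)>140)&(abs(Q[...,0]+20)<60)&(abs(Q[...,1])<60)&(abs(Q[...,2])<12)
print('panel',np.median(Q[pan][:,2]))
T=(P-p)@RT*1e3
k=(abs(T[...,0])<25)&(abs(T[...,1])<16)&(T[...,2]>-40)&(T[...,2]<35)&(f.max(-1)<140)
print('tool',np.percentile(T[k],[0,2,50,98,100],axis=0).round(1).tolist())
here()
cv2.imwrite('pics/w4.png',d['frame'][100:400,140:540])
for q in [(-47,14),(-41,14),(-40.5,18),(-39,24),(-35,32),(-28,40),(-20,45)]: print(q,(tcp(*q)-p).round(4))
E
```

```text
t 4.175 tcp [0.4999 0.3184 0.078 ] F(u,w,h) [-63.1   1.3  12.1] f [-0.   0.2  1.9] rot err [ 0.05 -0.21 -0.11] gap 0.003
guard [[-45.8, -15.2, 21.3], [-44.8, -14.3, 22.4], [-31.7, 1.4, 32.7], [-4.7, 14.3, 34.0], [-3.7, 15.1, 34.5]]
panel 1.2380030261417228
tool [[-12.4, -16.0, -40.0], [-7.0, -14.1, -39.2], [11.1, 1.1, -12.5], [22.2, 14.7, 28.0], [24.9, 16.0, 30.0]]
t 4.225 tcp [0.4999 0.3184 0.078 ] F(u,w,h) [-63.1   1.3  12. ] f [-0.1  0.1  1. ] rot err [ 0.06 -0.21 -0.11] gap -0.002
(-47, 14) [0.0139 0.007  0.0047]
(-41, 14) [0.0189 0.01   0.0057]
(-40.5, 18) [0.0188 0.0099 0.0098]
(-39, 24) [0.0191 0.0102 0.0159]
(-35, 32) [0.0213 0.0115 0.0245]
(-28, 40) [0.026  0.0144 0.0336]
(-20, 45) [0.032  0.018  0.0399]
```

View pics/w4.png

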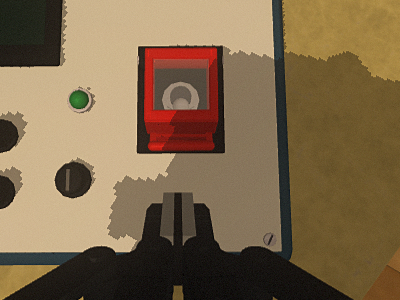

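The wrist crop shows the finger pair at (177,215), lined up with the tab at (181,140), and about 15 mm wide. Next: go under the tab and lift.

apply_moves --series '[{"linear":[0.0139,0.007,0.0047],"rot":[0,0,0]},{"linear":[0.0189,0.01,0.0057],"rot":[0,0,0]},{"linear":[0.0189,0.01,0.0057],"rot":[0,0,0]},{"linear":[0.0189,0.01,0.0057],"rot":[0,0,0]},{"linear":[0.0188,0.0099,0.0098],"rot":[0,0,0]},{"linear":[0.0191,0.0102,0.0159],"rot":[0,0,0]},{"linear":[0.0191,0.0102,0.0159],"rot":[0,0,0]}]'

```text
clock: 5.1
eef_pos: [0.5193, 0.3289, 0.0944]
eef_rot: [[0.691, 0.523, 0.499], [0.424, -0.852, 0.307], [0.585, -0.001, -0.811]]
ft_force: [-0.5, -0.6, -0.3]
finger_gap: 0.001
grip_force: 0.3
```

```bash
python3 - <<'E'
from h import *
s,p=here()
d,R,t=cam('wrist');cv2.imwrite('pics/w5.png',d['frame'][100:400,140:540])
for q in [(-39,24),(-35,32),(-28,40),(-20,45)]: print(q,(tcp(*q)-p).round(4))
E
```

```text
t 5.1 tcp [0.5193 0.3289 0.0944] F(u,w,h) [-38.5   0.1  24.4] f [-0.5 -0.6 -0.3] rot err [ 0.04 -0.17 -0.13] gap 0.001
(-39, 24) [-0.0003 -0.0003 -0.0005]
(-35, 32) [0.0019 0.001  0.0081]
(-28, 40) [0.0066 0.0039 0.0172]
(-20, 45) [0.0126 0.0075 0.0235]
```

View pics/w5.png

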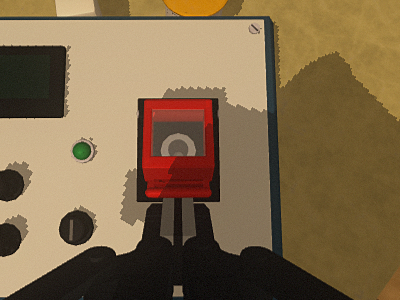

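The crop shows the fingertips hidden under the tab at (180,192), and the guard seems to be lifting (light force). I'll carry on along the arc.

apply_moves --series '[{"linear":[0.001,0.0005,0.004],"rot":[0,0,0]},{"linear":[0.0019,0.001,0.0081],"rot":[0,0,0]},{"linear":[0.004,0.0025,0.013],"rot":[0,0,0]},{"linear":[0.0066,0.0039,0.0172],"rot":[0,0,0]},{"linear":[0.0096,0.0056,0.0205],"rot":[0,0,0]},{"linear":[0.0126,0.0075,0.0235],"rot":[0,0,0]},{"linear":[0.0126,0.0075,0.0235],"rot":[0,0,0]},{"linear":[0.0126,0.0075,0.0235],"rot":[0,0,0]}]'

```text
clock: 6.15
eef_pos: [0.5314, 0.3362, 0.1168]
eef_rot: [[0.692, 0.523, 0.497], [0.424, -0.852, 0.306], [0.584, -0.001, -0.812]]
ft_force: [-1.1, 0.0, -0.5]
finger_gap: -0.003
grip_force: 0.2
```

```bash
python3 - <<'E'
from h import *
s,p=here()
d,R,t=cam('wrist');e,_,_=cam('scene')
cv2.imwrite('pics/ws6.png',np.hstack([d['frame'][100:400,140:540],cv2.resize(e['frame'][180:255,300:400],(400,300))]))
for q in [(-20,45),(-27,36),(-32,28),(-35,21),(-28,20),(-22,20),(-17,20)]: print(q,(tcp(*q)-p).round(4))
E
```

```text
t 6.15 tcp [0.5314 0.3362 0.1168] F(u,w,h) [-20.7   0.1  44. ] f [-1.1  0.  -0.5] rot err [ 0.07 -0.26 -0.12] gap -0.003
(-20, 45) [0.0005 0.0002 0.0011]
(-27, 36) [-0.0041 -0.0026 -0.009 ]
(-32, 28) [-0.0071 -0.0044 -0.0177]
(-35, 21) [-0.0086 -0.0053 -0.0251]
(-28, 20) [-0.0025 -0.0016 -0.0249]
(-22, 20) [ 0.0025  0.0014 -0.0239]
(-17, 20) [ 0.0067  0.004  -0.023 ]
```

View pics/ws6.png

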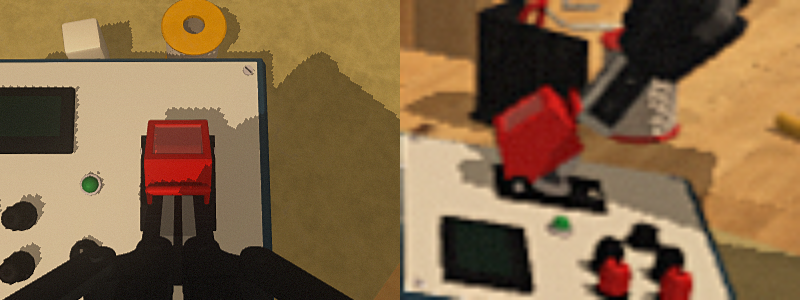

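Scene inset: the guard is held up on the fingertip, roughly 40–45° open, and the toggle is still off. I'll lift a bit more for margin, then drop in front of the toggle with the guard riding on the finger.

apply_moves --series '[{"linear":[0.003,0.0018,0.003],"rot":[0,0,0]},{"linear":[0.0058,0.0035,0.0052],"rot":[0,0,0]},{"linear":[0.0058,0.0035,0.0052],"rot":[0,0,0]},{"linear":[0.0058,0.0035,0.0052],"rot":[0,0,0]}]'

```text
clock: 6.75
eef_pos: [0.5374, 0.3398, 0.1223]
eef_rot: [[0.692, 0.523, 0.498], [0.424, -0.852, 0.306], [0.585, -0.001, -0.811]]
ft_force: [0.3, -1.5, 0.3]
finger_gap: -0.003
grip_force: 0.2
```

```bash
python3 - <<'E'
from h import *
s,p=here()
d,R,t=cam('wrist');P=cloud(d,R,t);B=np.stack([ex,ey,en]);Q=(P-H0)@B.T*1e3;f=d['frame'].astype(int)
red=(f[...,2]>90)&(f[...,1]<.45*f[...,2])&(f[...,0]<.5*f[...,2])&(abs(Q[...,1])<20)&(abs(Q[...,0]+10)<50)&(Q[...,2]>0)&(Q[...,2]<90)
A=Q[red]
for lo in range(-50,25,5):
    a=A[(A[:,0]>=lo)&(A[:,0]<lo+5)]
    if len(a)>15: print(lo,np.percentile(a[:,2],[5,50,95]).round(1))
for q in [(-20,45),(-30,36),(-35,28),(-36,20),(-28,20),(-22,20),(-16,20)]: print(q,(tcp(*q)-p).round(4))
E
```

```text
t 6.75 tcp [0.5374 0.3398 0.1223] F(u,w,h) [-12.9   0.   48.2] f [ 0.3 -1.5  0.3] rot err [ 0.06 -0.23 -0.12] gap -0.003
-25 [36.5 37.9 38.9]
-20 [37.7 40.7 43.1]
-15 [47.1 55.  56.2]
-10 [47.  48.3 49.9]
-5 [48.9 50.4 51.7]
0 [44.8 48.9 51.4]
5 [38.  41.2 44.3]
10 [30.8 34.5 37.6]
15 [26.8 29.  30.9]
(-20, 45) [-0.0055 -0.0033 -0.0044]
(-30, 36) [-0.0125 -0.0077 -0.015 ]
(-35, 28) [-0.0156 -0.0095 -0.0237]
(-36, 20) [-0.0152 -0.0093 -0.0317]
(-28, 20) [-0.0085 -0.0052 -0.0304]
(-22, 20) [-0.0034 -0.0021 -0.0293]
(-16, 20) [ 0.0016  0.001  -0.0283]
```

apply_moves --series '[{"linear":[-0.0055,-0.0033,-0.0044],"rot":[0,0,0]},{"linear":[-0.0125,-0.0077,-0.015],"rot":[0,0,0]},{"linear":[-0.0156,-0.0095,-0.0237],"rot":[0,0,0]},{"linear":[-0.0154,-0.0094,-0.028],"rot":[0,0,0]},{"linear":[-0.0152,-0.0093,-0.0317],"rot":[0,0,0]},{"linear":[-0.0152,-0.0093,-0.0317],"rot":[0,0,0]}]'

```text
clock: 7.55
eef_pos: [0.5221, 0.3305, 0.0903]
eef_rot: [[0.692, 0.523, 0.497], [0.424, -0.852, 0.306], [0.584, -0.001, -0.812]]
ft_force: [-1.7, -0.7, -0.2]
finger_gap: -0.004
grip_force: 0.6
```

```bash
python3 - <<'E'
from h import *
s,p=here()
d,R,t=cam('wrist');e,_,_=cam('scene')
cv2.imwrite('pics/ws7.png',np.hstack([d['frame'][100:400,140:540],cv2.resize(e['frame'][180:255,300:400],(400,300))]))
for q in [(-36,20),(-32,20),(-28,20),(-24,20),(-20,20),(-16,20)]: print(q,(tcp(*q)-p).round(4))
E
```

```text
t 7.55 tcp [0.5221 0.3305 0.0903] F(u,w,h) [-36.1  -0.   19.8] f [-1.7 -0.7 -0.2] rot err [ 0.06 -0.26 -0.12] gap -0.004
(-36, 20) [0.     0.     0.0002]
(-32, 20) [0.0034 0.0021 0.0009]
(-28, 20) [0.0067 0.0041 0.0016]
(-24, 20) [0.0101 0.0062 0.0023]
(-20, 20) [0.0135 0.0082 0.003 ]
(-16, 20) [0.0168 0.0103 0.0037]
```

View pics/ws7.png

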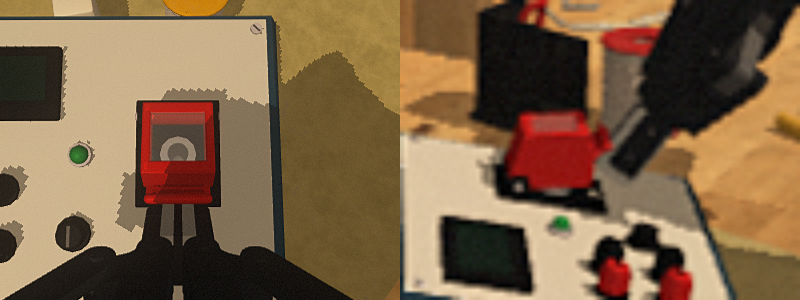

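The crops show the guard resting low on the finger, with the tip just inside under the tab and in front of the toggle at (178,150). Pushing forward raises the guard along the finger again as the toggle is pushed.

apply_moves --series '[{"linear":[0.0034,0.0021,0.0012],"rot":[0,0,0]},{"linear":[0.0067,0.0041,0.002],"rot":[0,0,0]},{"linear":[0.0084,0.0051,0.0025],"rot":[0,0,0]},{"linear":[0.0101,0.0062,0.0025],"rot":[0,0,0]},{"linear":[0.0118,0.0072,0.0027],"rot":[0,0,0]},{"linear":[0.0135,0.0082,0.003],"rot":[0,0,0]},{"linear":[0.0135,0.0082,0.003],"rot":[0,0,0]}]'

```text
clock: 8.52
eef_pos: [0.5354, 0.3386, 0.0932]
eef_rot: [[0.692, 0.523, 0.497], [0.424, -0.852, 0.306], [0.584, -0.001, -0.812]]
ft_force: [-3.8, -2.3, 2.6]
finger_gap: 0.002
grip_force: 4.4
```

```bash
python3 - <<'E'
from h import *
s,p=here()
d,R,t=cam('wrist');e,_,_=cam('scene')
cv2.imwrite('pics/ws8.png',np.hstack([d['frame'][100:400,140:540],cv2.resize(e['frame'][180:255,300:400],(400,300))]))
for q in [(-20,20),(-16,20),(-13,20)]: print(q,(tcp(*q)-p).round(4))
E
```

```text
t 8.525 tcp [0.5354 0.3386 0.0932] F(u,w,h) [-20.2   0.1  19.9] f [-3.8 -2.3  2.6] rot err [ 0.08 -0.28 -0.13] gap 0.002
(-20, 20) [0.0002 0.0001 0.0001]
(-16, 20) [0.0036 0.0021 0.0008]
(-13, 20) [0.0061 0.0037 0.0013]
```

View pics/ws8.png

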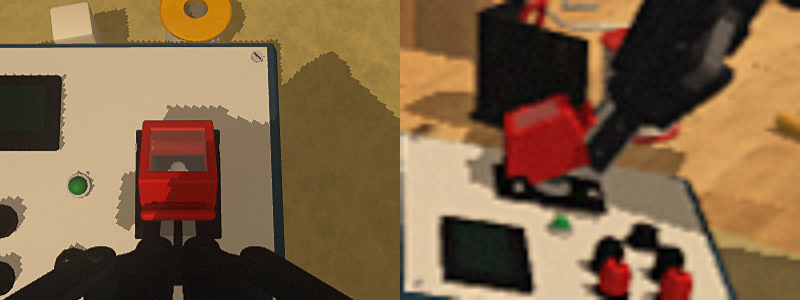

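The guard is up about 0.4 rad on the finger. The 4–5 N level force suggests the toggle isn't over yet, so I'll push on.

apply_moves --series '[{"linear":[0.0017,0.001,0.0004],"rot":[0,0,0]},{"linear":[0.0036,0.0021,0.0008],"rot":[0,0,0]},{"linear":[0.005,0.003,0.001],"rot":[0,0,0]},{"linear":[0.005,0.003,0.001],"rot":[0,0,0]}]'

```text
clock: 9.12
eef_pos: [0.5386, 0.3408, 0.0931]
eef_rot: [[0.694, 0.523, 0.494], [0.425, -0.852, 0.306], [0.581, -0.002, -0.814]]
ft_force: [-15.7, -11.9, 11.1]
finger_gap: 0.001
grip_force: 16.4
```

```bash
python3 - <<'E'
from h import *
s,p=here()
d,R,t=cam('wrist');e,_,_=cam('scene')
cv2.imwrite('pics/ws9.png',np.hstack([d['frame'][100:400,140:540],cv2.resize(e['frame'][180:255,300:400],(400,300))]))
for q in [(-14,20),(-10,20),(-25,20),(-45,12),(-65,12),(-95,35),(-120,90)]: print(q,(tcp(*q)-p).round(4))
E
```

```text
t 9.125 tcp [0.5386 0.3408 0.0931] F(u,w,h) [-16.5   0.3  19.2] f [-15.7 -11.9  11.1] rot err [ 0.14 -0.47 -0.17] gap 0.001
(-14, 20) [0.0021 0.001  0.0012]
(-10, 20) [0.0055 0.003  0.0019]
(-25, 20) [-0.0072 -0.0047 -0.0007]
(-45, 12) [-0.0228 -0.0142 -0.012 ]
(-65, 12) [-0.0396 -0.0245 -0.0155]
(-95, 35) [-0.0682 -0.0419  0.0019]
(-120, 90) [-0.0974 -0.0597  0.0518]
```

View pics/ws9.png

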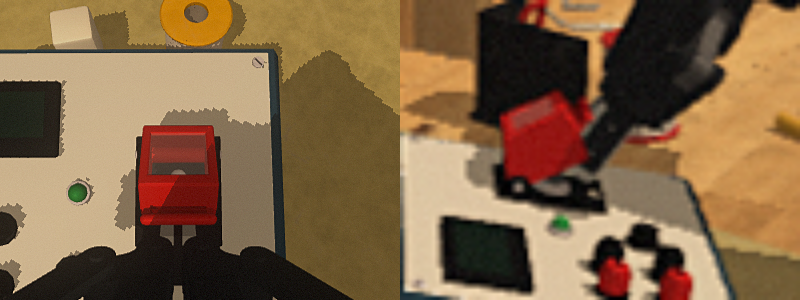

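Force rose to about 20 N, so the lever is at its end stop. I'll withdraw at once, dropping out from under the tab.

apply_moves --series '[{"linear":[-0.0093,-0.0057,-0.0019],"rot":[0,0,0]},{"linear":[-0.018,-0.011,-0.005],"rot":[0,0,0]},{"linear":[-0.025,-0.0152,-0.011],"rot":[0,0,0]},{"linear":[-0.033,-0.02,-0.0135],"rot":[0,0,0]},{"linear":[-0.0415,-0.0253,-0.015],"rot":[0,0,0]},{"linear":[-0.056,-0.034,-0.007],"rot":[0,0,0]},{"linear":[-0.0703,-0.0429,0.0007],"rot":[0,0,0]},{"linear":[-0.0703,-0.0429,0.0007],"rot":[0,0,0]}]'

```text
clock: 10.22
eef_pos: [0.4698, 0.2984, 0.0956]
eef_rot: [[0.692, 0.523, 0.498], [0.423, -0.853, 0.306], [0.585, -0.001, -0.811]]
ft_force: [0.5, 0.4, -0.0]
finger_gap: -0.0
grip_force: 0.0
```

```bash
python3 - <<'E'
from h import *
s,p=here()
d,R,t=cam('wrist');e,R2,t2=cam('scene')
cv2.imwrite('pics/ws10.png',np.hstack([d['frame'][60:360,140:540],cv2.resize(e['frame'][180:255,300:400],(400,300))]))
P=cloud(d,R,t);B=np.stack([ex,ey,en]);Q=(P-H0)@B.T*1e3;f=d['frame'].astype(int)
red=(f[...,2]>90)&(f[...,1]<.45*f[...,2])&(f[...,0]<.5*f[...,2])&(abs(Q[...,1])<28)&(abs(Q[...,0]+20)<50)&(Q[...,2]>-10)&(Q[...,2]<60)
print('guard',np.percentile(Q[red],[1,5,50,95,99],axis=0).round(1).tolist())
# toggle pixels: bright grey between hood walls
E
```

```text
t 10.225 tcp [0.4698 0.2984 0.0956] F(u,w,h) [-95.6  -0.1  35.7] f [ 0.5  0.4 -0. ] rot err [ 0.05 -0.2  -0.11] gap -0.0
guard [[-47.5, -15.6, 21.5], [-46.5, -14.7, 22.6], [-35.4, -0.3, 32.7], [-6.7, 13.7, 34.2], [-5.6, 14.7, 34.7]]
```

View pics/ws10.png

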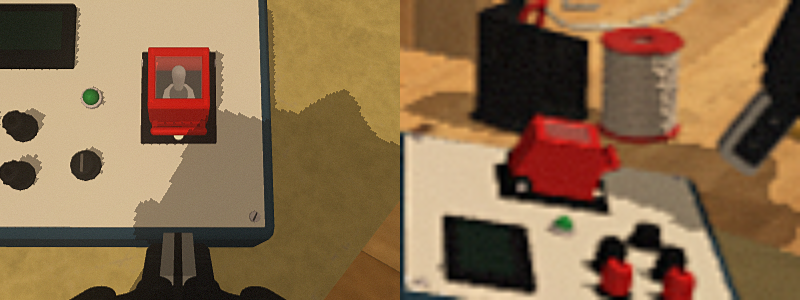

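The toggle's bat now leans to the back, with its tip at (178,72) in the window. The guard is shut at its starting height, and the box is within about 2 mm of where it was.

```bash
python3 -c "
from cell import order
print(order.sign_off())"
```

```text
the job is handed in; nothing more can be done
None
```

The job is handed in: the last pictures show the toggle on, the guard shut over it and the box shifted only about 2 mm, but the sign-off gave no verdict.

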